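# Fill the tape tube to its line

### The arm

A 6-joint arm with a two-finger parallel gripper is mounted at the origin on the work surface. World frame = base frame: x ahead of the robot, y to its left, z up, the work surface at z = 0. Lengths are in m, angles in rad, forces in N, time in s.
With the tool pointing down it reaches from about 0.325 to 0.925 m from the base axis. Payload 3.1 kg.
Tool frame: the origin (TCP) lies midway between the tips of the shut fingers; the grasp point (between the pads) lies 19 mm behind it; z points along the fingers, x is the direction in which the jaws open and shut, and the axes are right-handed (so a half turn about z gives the same grasp; the last joint's range is limited). The gripper opens to 85 mm and grips with 20 to 120 N. Pads are 22 mm wide; open, the fingers measure 114 mm over their backs; the gripper's body (76 mm by 85 mm) begins 54 mm behind the grasp point. The pads swing forward as they close: fully open they stand 13 mm farther back than shut.
Start: joints at [-1.226, 0.217, 1.613, -0, 1.311, -0.112], TCP at [0.276, -0.561, 0.231] pointing down, gripper open.
Joint ranges: [-2.75, 2.75], [-0.78, 2.1], [0.31, 2.55], [-1.13, 4.27], [0.13, 2.63], [-2.58, 2.58]. Speed limits (rad/s): [2.79, 2.79, 3.14, 3.14, 3.14, 3.14].

### API

Orientations are given as [roll, pitch, yaw] about the fixed x, y, z axes, in that order (R = Rz(yaw) Ry(pitch) Rx(roll)).
In Python, from bench import arm gives the robot as it stands.
- The arm moves only by the tool carry_out, never from a script. Its argument "motion" is a list of rows, each an object with "offset": the shift along the tool's x, y, z as a fraction of full scale, a list of three; "angular": the turn, a rotation vector about the tool's x, y, z as a fraction of full scale, a list of three; "gripper": the opening, from 0 (shut) to 1 (fully open). In form: [{"offset": [x, y, z], "angular": [ax, ay, az], "gripper": gripper}, ...]. A call has 1 to 12 rows; each row is the pose to reach, as a shift and turn from the pose commanded when the call began, along the tool's axes at that moment, turning the shorter way round; what a row does not reach only later rows make up. Full scale, the value 1, is 200 mm for a shift and 180 degrees for a turn. A row lasts 1/8 s, in which the tool goes at most 62.5 mm and 10.7 degrees, less where a joint would pass 70% of its speed; a pose out of reach is approached as far as the arm can. A call with a number of a shift or a turn outside -1 to 1 is refused whole. A call with a gripper value outside its range is refused whole. The fingers move at their own pace and stop on an object; the grip force is fixed at half the most. Time passes only in rows, so rows that repeat a pose let the fingers close. It gives the time, the measured TCP pose, the force and the opening at its end, in the units of the state.
- arm.state(): the state, without advancing time (a new reading comes with each control period).
- arm.capture(name): name is "scene" or "side" or "wrist"; returns a dict with "pixels" (400x640x3 uint8, red, green, blue), "range_z" (400x640 float32, m along the optical axis (not along the pixel's ray), 0 where there is no reading), "fx", "fy", "cx", "cy" (pixels), "xyz" and "rotation" of the camera in the world; the wrist camera has in their place "mount" (4x4, takes a point from camera to tool coordinates, whose origin is the TCP and whose axes are the tool frame's). Camera axes: x right, y up, looking along -z (the intrinsics and any distortion apply to the point x, -y, -z); pixel columns grow to the right and rows downward; lengths in m; the calibration is good to about 2 mm. A picture is of the moment at which its call begins: read the wrist's pose just before it.
- arm.hand_in(): hands the job in, once; it reports no verdict.
The state is a dict: "time_s": time; "joints": joint angles; "joint_vel": joint speeds; "effort": joint torques, N m; "tool_pos": TCP position; "tcp_rot": TCP orientation; "wrist_force": force on the tool from outside, world axes, zero at the start; "torque": the same for the moment, N m; "gripper_width": opening from 0.0 (shut) to 1.0 (fully open).
Only numpy, scipy, OpenCV 4.12 (cv2) and the standard library are available. Lean on these libraries where they do the work, as an engineer would, in place of code of your own. Each camera call takes 0.05 s, during which the arm holds its last target. There are 200 camera calls.

### The job

Top up the clear tape tube on the packing bench: put the two small wide rolls of tape into it, one after the other, lying flat on the roll that is already inside, so that the top of the stack reaches the black line. Leave the narrow roll and the other things on the bench.

Things in the scene. Friction and masses are not known exactly. Their poses are not given: they have to be found in the camera images.
- tube: Clear upright tube screwed to the bench, open on top: inner diameter 80 mm, outer 86, rim 88 mm above the bench, dark foot 104 mm across. It already holds one wide roll, top at 30 mm; the black line is at 78 mm. Fingers round a roll do not fit inside: let go with the roll's underside in the mouth and it drops the rest. Origin: centre of the underside, z up.
- roll_a: Small wide roll of white tape lying flat on the bench: 58 mm in diameter, 24 mm high, about 60 g, rigid, its card core closed flush (no hole). Origin: centre of the underside, z up. It may be gripped across at any yaw.
- roll_b: A second small wide roll just like roll_a: 58 mm in diameter, 24 mm high. Origin: centre of the underside, z up. Either of the two may go in first.
- roll_narrow: Narrow roll of the same white tape, 58 mm in diameter but only 12 mm high, lying flat on the bench; not wanted in the tube. Origin: centre of the underside, z up. (A fifth roll, 24 mm high but 94 mm across, also lies about; it is too big for the tube.)
There are look-alikes about, which are no part of the job. Leave any brown or yellow look-alike of the tube alone.

How it is judged:
By the outcome, as a careful person would: the job done as asked, in the order asked, and still so for the second after the job is handed in, with the robot touching nothing.
It also fails if it takes over 51 s, if anything falls off the work surface, if the arm or the gripper's body presses on something with over 40 N, if the wrist force passes 120 N, or if a joint passes its speed limit or range.

## Working session

There is one attempt and no reset: what is moved stays moved. The work goes in short steps, Python scripts to look and compute and a tool call to move; the robot and the scene stay as the last step left them, time stands still between calls to the robot, and variables do not carry over. Pictures are saved under pics/ and viewed, about 8 in all and at most 12, crops included, and the job is handed in when it is done.

Besides the shell and the picture viewer there is one more tool, called after "Emit:" by a JSON object that holds its "method" and its "body", one argument or row to a line. carry_out: Moves the arm, as the interface text tells. Its arguments: {"type":"object","properties":{"motion":{"type":"array","items":{"type":"object","properties":{"offset":{"type":"array","items":{"type":"number","minimum":-1,"maximum":1}},"angular":{"type":"array","items":{"type":"number","minimum":-1,"maximum":1}},"gripper":{"type":"number"}}}}},"required":["motion"]}

```bash
mkdir -p pics; cat > h.py <<'E'
import numpy as np, cv2
from bench import arm
from scipy.spatial.transform import Rotation as R
def cap(n):
    s=arm.state(); c=arm.capture(n)
    if n=="wrist":
        T=np.eye(4);T[:3,:3]=R.from_euler('xyz',s['tcp_rot']).as_matrix();T[:3,3]=s['tool_pos'];M=T@np.array(c['mount'])
    else:
        M=np.eye(4);r=np.array(c['rotation']);M[:3,:3]=r if r.shape==(3,3) else R.from_euler('xyz',r).as_matrix();M[:3,3]=c['xyz']
    c['M']=M;return c
def cloud(c):
    v,u=np.mgrid[:400,:640];z=c['range_z']
    P=np.stack([(u-c['cx'])/c['fx']*z,-(v-c['cy'])/c['fy']*z,-z],-1)
    W=P@c['M'][:3,:3].T+c['M'][:3,3];W[z==0]=np.nan;return W
E
python3 - <<'E'
from h import *
for n in("scene","side"):
    c=cap(n);np.savez('pics/'+n,**{k:v for k,v in c.items()});cv2.imwrite(f'pics/{n}.png',c['pixels'][...,::-1])
    print(n,c['M'].round(3).tolist(),{k:c[k] for k in c if k not in('pixels','range_z')})
    W=cloud(c);m=(W[...,2]>.008)&(W[...,2]<.15)
    k,l,st,ce=cv2.connectedComponentsWithStats(m.astype(np.uint8))
    for i in range(1,k):
        if st[i,4]>60:
            p=W[l==i];print(ce[i].round(),st[i,4],np.median(p,0).round(3),p.min(0).round(3),p.max(0).round(3),np.median(c['pixels'][l==i],0))
print(arm.state())
E
```

```text
scene [[-0.768, -0.383, 0.513, 0.944], [0.641, -0.467, 0.609, 0.499], [0.006, 0.797, 0.605, 0.533], [0.0, 0.0, 0.0, 1.0]] {'fx': 382.67678493914497, 'fy': 382.67678493914497, 'cx': 321.20326482645925, 'cy': 198.9814375869202, 'xyz': array([0.94364179, 0.49885516, 0.53344683]), 'rotation': array([ 0.92157782, -0.00643025,  2.44606962]), 'M': array([[-0.76770278, -0.38346458,  0.51340759,  0.94364179],
       [ 0.64077382, -0.46741725,  0.60904024,  0.49885516],
       [ 0.00643021,  0.79654004,  0.60455159,  0.53344683],
       [ 0.        ,  0.        ,  0.        ,  1.        ]])}
[85. 10.] 3915 [ 0.496 -2.234  0.057] [-0.424 -2.261  0.008] [ 0.868 -1.505  0.15 ] [46. 48. 46.]
[336.  14.] 721 [-0.608 -1.205  0.075] [-0.701 -1.28   0.008] [-0.458 -1.13   0.149] [33. 34. 33.]
[389.  15.] 304 [-0.756 -0.966  0.081] [-0.797 -1.006  0.009] [-0.738 -0.949  0.15 ] [33. 34. 33.]
[576.   8.] 668 [-1.934 -0.483  0.055] [-1.961 -0.618  0.008] [-1.907 -0.38   0.112] [52. 52. 49.]
[617.  11.] 321 [-1.933 -0.262  0.07 ] [-1.954 -0.298  0.008] [-1.911 -0.226  0.134] [48. 49. 47.]
[226.  10.] 118 [
[... 4371 characters left out ...]
164. 146.]
{'time_s': 0.1, 'joints': array([-1.22620531e+00,  2.17724534e-01,  1.61479573e+00,  7.03569570e-06,
        1.31128488e+00, -1.12189029e-01]), 'joint_vel': array([ 9.66271618e-05, -1.26954994e-03, -3.66747089e-03,  7.62656523e-04,
       -1.24685142e-03,  1.46404161e-04]), 'effort': array([-3.39970538e-04, -3.98069036e+01, -3.04971886e+01, -1.67333619e-04,
        4.15881135e-03,  1.84266341e-06]), 'tool_pos': array([ 0.27543926, -0.56020883,  0.2300589 ]), 'tcp_rot': array([-3.14133820e+00,  2.19781321e-03, -1.11401781e+00]), 'wrist_force': array([-0.42900201,  0.01308007,  0.33149104]), 'torque': array([-0.02058199,  0.01271391, -0.02116211]), 'gripper_width': 0.99765770992126}
```

View pics/scene.png

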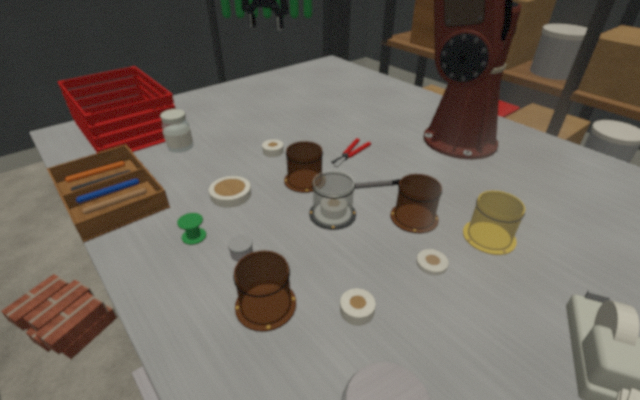

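View pics/side.png

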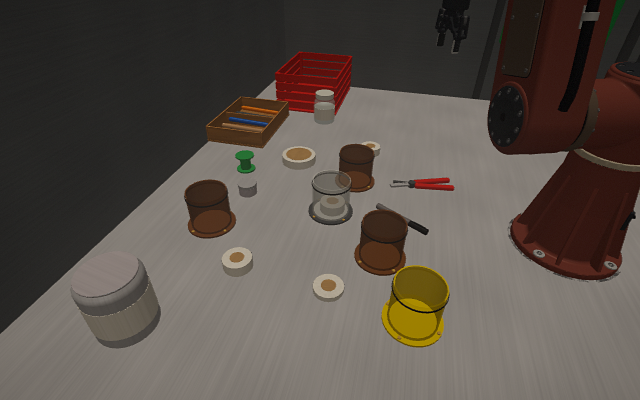

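The scene picture shows three candidates that look like small rolls. In the scene view:
- (357,305) and (273,146) both have their top at 24 mm and are about 58 mm across, so they are the wide pair.
- (433,260) has its top at 12 mm, so it is the narrow roll and stays.
- (230,190) is the 94 mm roll.

There are five tubes. The clear one, with a dark foot and a roll inside, is at (333,200). The three brown ones and the yellow one are look-alikes.

Next I'll fit circles and confirm with a crop.

```bash
python3 - <<'E'
from h import *
from scipy.optimize import least_squares
def fit(p,r):
    f=lambda q:np.hypot(*(p-q).T)-r
    s=least_squares(f,np.median(p,0),loss='soft_l1',f_scale=.002);return s.x.round(4),np.abs(f(s.x)).mean().round(4)
D={n:dict(np.load(f'pics/{n}.npz',allow_pickle=True)) for n in("scene","side")}
for n,c in D.items():
    W=cloud(c);x,y,z=W[...,0],W[...,1],W[...,2]
    for nm,g in dict(A=(.642,.235),B=(.455,-.287)).items():
        m=(np.hypot(x-g[0],y-g[1])<.05)&(z>.02)&(z<.03);p=W[m][:,:2]
        if len(p)>20:print(n,nm,m.sum(),'hull c',np.round(cv2.minEnclosingCircle(p.astype(np.float32)),4) if 0 else cv2.minEnclosingCircle(p.astype(np.float32)))
    m=(z>.082)&(z<.094)&(x>.25)&(x<.85)&(y>-.2)&(y<.35)
    k,l,st,ce=cv2.connectedComponentsWithStats(cv2.dilate(m.astype(np.uint8),np.ones((3,3))))
    for i in range(1,k):
        p=W[(l==i)&m][:,:2]
        if len(p)>15: print(n,'rim',ce[i].round(),len(p),p.min(0).round(3),p.max(0).round(3),fit(p,.0415))
    # clear tube foot, dark pixels on z=0..6mm
    px=c['pixels'].max(-1).astype(int)-c['pixels'].min(-1)
c=D['scene']['pixels'];a=cv2.resize(c[120:330,230:460],None,fx=2,fy=2,interpolation=cv2.INTER_CUBIC)
c=D['side']['pixels'];b=cv2.resize(c[130:310,200:400],None,fx=420/180,fy=420/180,interpolation=cv2.INTER_CUBIC)[:,:330]
cv2.imwrite('pics/crop.png',np.hstack([a,b])[...,::-1])
E
```

```text
scene A 823 hull c ((0.6420947909355164, 0.23456591367721558), 0.029527822509407997)
scene B 194 hull c ((0.454500287771225, -0.2889266610145569), 0.03081517666578293)
scene rim [304. 150.] 217 [ 0.43  -0.166] [ 0.515 -0.081] (array([ 0.4726, -0.1233]), np.float64(0.001))
scene rim [333. 182.] 276 [ 0.464 -0.026] [0.549 0.061] (array([0.5061, 0.0186]), np.float64(0.0009))
scene rim [420. 186.] 284 [0.332 0.097] [0.42  0.182] (array([0.3767, 0.1393]), np.float64(0.001))
scene rim [501. 204.] 345 [0.262 0.234] [0.349 0.319] (array([0.3066, 0.2768]), np.float64(0.001))
scene rim [261. 271.] 471 [0.71  0.085] [0.795 0.171] (array([0.7519, 0.1286]), np.float64(0.0008))
side A 544 hull c ((0.6426022052764893, 0.23611120879650116), 0.030148927122354507)
side B 108 hull c ((0.4522821009159088, -0.2891705632209778), 0.029860612004995346)
side rim [356. 153.] 188 [ 0.43  -0.166] [ 0.514 -0.079] (array([ 0.4719, -0.1221]), np.float64(0.0011))
side rim [331. 181.] 237 [ 0.463 -0.025] [0.547 0.063] (array([0.5053, 0.0195]), np.float64(0.001))
side rim [205. 192.] 283 [0.709 0.085] [0.794 0.171] (array([0.751 , 0.1291]), np.float64(0.0009))
side rim [384. 225.] 327 [0.334 0.097] [0.419 0.184] (array([0.3763, 0.1408]), np.float64(0.0009))
side rim [421. 287.] 490 [0.264 0.234] [0.349 0.321] (array([0.3063, 0.2784]), np.float64(0.0009))
```

View pics/crop.png

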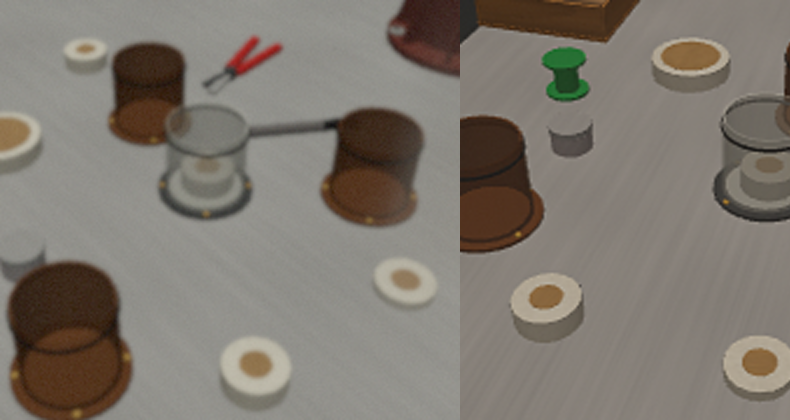

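The crop confirms it. The clear tube at scene (333,200) has its rim centre at (0.506, 0.019). The wide rolls are A at (0.642, 0.235) and B at (0.454, -0.289). I'll fetch B first.

Emit:
{"method": "carry_out", "body": {
  "motion": [
    {"offset": [-0.414,-0.7,0],"angular": [0,0,0],"gripper": 1},
    {"offset": [-0.414,-0.7,0],"angular": [0,0,0],"gripper": 1},
    {"offset": [-0.414,-0.7,0],"angular": [0,0,0],"gripper": 1},
    {"offset": [-0.414,-0.7,0],"angular": [0,0,0],"gripper": 1}
  ]
}}

```text
time_s: 0.6
tool_pos: [0.3659, -0.4222, 0.2307]
tcp_rot: [-3.141, 0.002, -1.11]
wrist_force: [-0.6, -0.3, 0.2]
gripper_width: 0.999
```

Emit:
{"method": "carry_out", "body": {
  "motion": [
    {"offset": [-0.414,-0.7,0.4],"angular": [0,0,0],"gripper": 1},
    {"offset": [-0.414,-0.7,0.4],"angular": [0,0,0],"gripper": 1},
    {"offset": [-0.414,-0.7,0.4],"angular": [0,0,0],"gripper": 1},
    {"offset": [-0.414,-0.7,0.4],"angular": [0,0,0],"gripper": 1},
    {"offset": [-0.414,-0.7,0.4],"angular": [0,0,0],"gripper": 1}
  ]
}}

```text
time_s: 1.23
tool_pos: [0.4538, -0.29, 0.1514]
tcp_rot: [3.141, -0.001, -1.114]
wrist_force: [0.7, -0.1, 0.7]
gripper_width: 0.999
```

```bash
cat >> h.py <<'E'
def go(t):
    s=arm.state();d=R.from_euler('xyz',s['tcp_rot']).as_matrix().T@(np.array(t)-s['tool_pos']);print('to',t,'frac',(d/.2).round(3))
def roll(c,g,h,tol=.006):
    W=cloud(c);m=(np.hypot(W[...,0]-g[0],W[...,1]-g[1])<.06)&(abs(W[...,2]-h)<tol)
    p=W[m];print('roll',m.sum(),cv2.minEnclosingCircle(p[:,:2].astype(np.float32)),np.median(p[:,2]))
E
python3 - <<'E'
from h import *
s=arm.state();print(s['time_s'],s['tool_pos'],s['tcp_rot'],s['wrist_force'])
c=cap('wrist');cv2.imwrite('pics/w1.png',c['pixels'][...,::-1]);roll(c,(.454,-.289),.024);go((.454,-.289,0))
E
```

```text
1.225 [ 0.45378203 -0.28997868  0.15142336] [ 3.14089187e+00 -8.26624346e-04 -1.11409089e+00] [ 0.74521161 -0.11301181  0.70959054]
roll 3388 ((0.45406755805015564, -0.28767669200897217), 0.02901398204267025) 0.023957925301587024
to (0.454, -0.289, 0) frac [-0.008 -0.004  0.76 ]
```

View pics/w1.png

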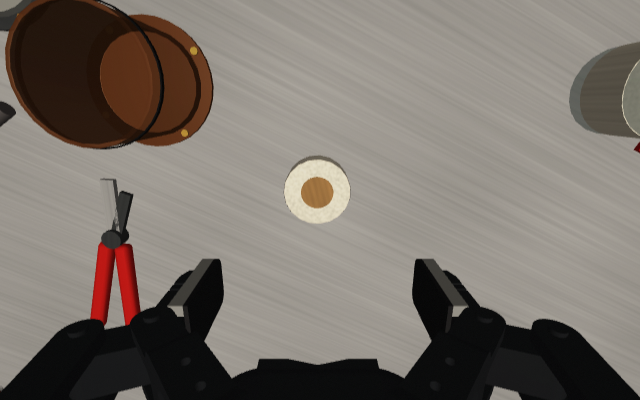

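The wrist view shows the white roll with its card core at pixel (317,190), 58 mm across with its top at 24 mm. It sits centred between the open fingers, and nothing is close to them. I'll descend and grip.

Emit:
{"method": "carry_out", "body": {
  "motion": [
    {"offset": [-0.01,-0.006,0.25],"angular": [0,0,0],"gripper": 1},
    {"offset": [-0.01,-0.006,0.5],"angular": [0,0,0],"gripper": 1},
    {"offset": [-0.01,-0.006,0.65],"angular": [0,0,0],"gripper": 1},
    {"offset": [-0.01,-0.006,0.755],"angular": [0,0,0],"gripper": 1},
    {"offset": [-0.01,-0.006,0.755],"angular": [0,0,0],"gripper": 1},
    {"offset": [-0.01,-0.006,0.755],"angular": [0,0,0],"gripper": 0},
    {"offset": [-0.01,-0.006,0.755],"angular": [0,0,0],"gripper": 0},
    {"offset": [-0.01,-0.006,0.755],"angular": [0,0,0],"gripper": 0},
    {"offset": [-0.01,-0.006,0.755],"angular": [0,0,0],"gripper": 0},
    {"offset": [-0.01,-0.006,0.755],"angular": [0,0,0],"gripper": 0},
    {"offset": [-0.01,-0.006,0.755],"angular": [0,0,0],"gripper": 0},
    {"offset": [-0.01,-0.006,0.755],"angular": [0,0,0],"gripper": 0}
  ]
}}

```text
time_s: 2.78
tool_pos: [0.4558, -0.2883, 0.0026]
tcp_rot: [-3.14, -0.005, -1.114]
wrist_force: [-1.2, -2.2, 6.7]
gripper_width: 0.653
```

Emit:
{"method": "carry_out", "body": {
  "motion": [
    {"offset": [0,0,-0.15],"angular": [0,0,0],"gripper": 0},
    {"offset": [0,0,-0.4],"angular": [0,0,0],"gripper": 0},
    {"offset": [0,0,-0.7],"angular": [0,0,0],"gripper": 0},
    {"offset": [0,0,-0.8],"angular": [0,0,0],"gripper": 0},
    {"offset": [0,0,-0.8],"angular": [0,0,0],"gripper": 0},
    {"offset": [0,0,-0.8],"angular": [0,0,0],"gripper": 0}
  ]
}}

```text
time_s: 3.52
tool_pos: [0.4531, -0.2856, 0.1587]
tcp_rot: [3.14, 0.003, -1.114]
wrist_force: [-0.1, 0.0, -0.8]
gripper_width: 0.655
```

```bash
python3 - <<'E'
from h import *
s=arm.state();print(s['time_s'],s['tool_pos'],s['tcp_rot'],s['wrist_force'],s['gripper_width'])
c=cap('wrist');W=cloud(c);T=s['tool_pos'];roll(c,T[:2],T[2]+.024,.01)
a=cap('side');b=a['pixels'];P=a['M'][:3,:3].T@(T-a['M'][:3,3]);u=int(a['cx']-a['fx']*P[0]/P[2]);v=int(a['cy']+a['fy']*P[1]/P[2]);print(u,v)
k=cv2.resize(b[max(0,v-60):v+40,u-60:u+60],None,fx=4,fy=4)
cv2.imwrite('pics/w2.png',np.hstack([k[:400],c['pixels'][:,150:450]])[...,::-1]);go((.506,.019,T[2]))
E
```

```text
3.525 [ 0.45312045 -0.28555925  0.15874851] [ 3.14048295e+00  2.55484927e-03 -1.11390326e+00] [-0.1463136   0.04733905 -0.7513688 ] 0.6548369561371377
roll 15237 ((0.4592202305793762, -0.2817583978176117), 0.04181211441755295) 0.1800206003660314
375 101
to (0.506, 0.019, np.float64(0.15874851158505066)) frac [-1.248e+00 -9.100e-01 -1.000e-03]
```

View pics/w2.png

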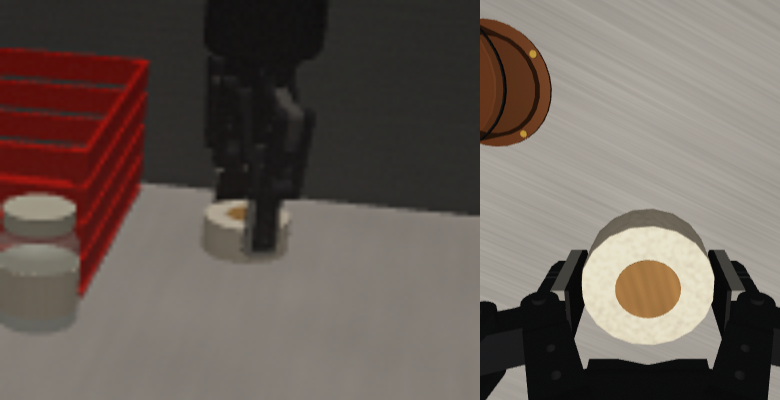

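The side crop shows the roll held level, with the fingertips about 6 mm above its underside. The wrist crop shows it central between the pads. I'll carry it over the clear tube.

Emit:
{"method": "carry_out", "body": {
  "motion": [
    {"offset": [-0.15,-0.11,0],"angular": [0,0,0],"gripper": 0},
    {"offset": [-0.32,-0.23,0],"angular": [0,0,0],"gripper": 0},
    {"offset": [-0.48,-0.35,0],"angular": [0,0,0],"gripper": 0},
    {"offset": [-0.624,-0.455,0],"angular": [0,0,0],"gripper": 0}
  ]
}}

```text
time_s: 4.12
tool_pos: [0.4797, -0.1325, 0.1584]
tcp_rot: [3.139, 0.003, -1.114]
wrist_force: [0.3, 0.6, -0.4]
gripper_width: 0.654
```

Emit:
{"method": "carry_out", "body": {
  "motion": [
    {"offset": [-0.16,-0.12,0],"angular": [0,0,0],"gripper": 0},
    {"offset": [-0.32,-0.235,0],"angular": [0,0,0],"gripper": 0},
    {"offset": [-0.48,-0.35,0],"angular": [0,0,0],"gripper": 0},
    {"offset": [-0.58,-0.425,0],"angular": [0,0,0],"gripper": 0},
    {"offset": [-0.624,-0.455,0],"angular": [0,0,0],"gripper": 0},
    {"offset": [-0.624,-0.455,0],"angular": [0,0,0],"gripper": 0},
    {"offset": [-0.624,-0.455,0],"angular": [0,0,0],"gripper": 0}
  ]
}}

```text
time_s: 5.0
tool_pos: [0.5071, 0.017, 0.1599]
tcp_rot: [3.141, 0.0, -1.115]
wrist_force: [0.3, -0.8, -0.2]
gripper_width: 0.656
```

```bash
cat >> h.py <<'E'
def held():
    s=arm.state();c=cap('wrist');W=cloud(c);T=s['tool_pos']
    m=(abs(W[...,2]-T[2]-.0215)<.006)&(c['pixels'].min(-1)>40)&(c['pixels'].max(-1)>110)
    m=cv2.morphologyEx(m.astype(np.uint8),cv2.MORPH_OPEN,np.ones((5,5)))>0
    p=W[m];A=np.c_[p[:,:2]-T[:2],np.ones(len(p))];k=np.linalg.lstsq(A,p[:,2],rcond=None)[0]
    ce,r=cv2.minEnclosingCircle(p[:,:2].astype(np.float32))
    print('t',s['time_s'],'tcp',T.round(4),'F',s['wrist_force'],'w',s['gripper_width'],'roll',ce,r,'tilt',k.round(3))
    t=np.array([.506-ce[0],.019-ce[1],.0]);d=R.from_euler('xyz',s['tcp_rot']).as_matrix().T@t
    print('roll->tube frac',(d/.2).round(3));return k[2]-.024
E
python3 - <<'E'
from h import *
u=held();print('underside',u)
E
```

```text
t 5.0 tcp [0.5071 0.017  0.1599] F [ 0.33052247 -0.77049814 -0.20483934] w 0.655838457034242 roll (0.5060769319534302, 0.01732637546956539) 0.02926728129386902 tilt [-0.014 -0.     0.181]
roll->tube frac [-0.008 -0.003 -0.   ]
underside 0.15702994042817117
```

Emit:
{"method": "carry_out", "body": {
  "motion": [
    {"offset": [-0.008,-0.004,0.12],"angular": [0,0,0],"gripper": 0},
    {"offset": [-0.008,-0.004,0.24],"angular": [0,0,0],"gripper": 0},
    {"offset": [-0.008,-0.004,0.31],"angular": [0,0,0],"gripper": 0},
    {"offset": [-0.008,-0.004,0.355],"angular": [0,0,0],"gripper": 0},
    {"offset": [-0.008,-0.004,0.355],"angular": [0,0,0],"gripper": 0},
    {"offset": [-0.008,-0.004,0.355],"angular": [0,0,0],"gripper": 0},
    {"offset": [-0.008,-0.004,0.355],"angular": [0,0,0],"gripper": 0}
  ]
}}

```text
time_s: 5.92
tool_pos: [0.5082, 0.0196, 0.0902]
tcp_rot: [-3.14, -0.001, -1.114]
wrist_force: [0.7, -0.7, -1.0]
gripper_width: 0.656
```

```bash
python3 - <<'E'
from h import *
print(held())
a=cap('side')['pixels'];cv2.imwrite('pics/s3.png',cv2.resize(a[110:240,260:400],None,fx=4,fy=4)[...,::-1])
E
```

```text
t 5.925 tcp [0.5082 0.0196 0.0902] F [ 0.73006673 -0.69339629 -0.95928177] w 0.6557522269380084 roll (0.5070322751998901, 0.02019968256354332) 0.02912849187850952 tilt [-0.005  0.003  0.111]
roll->tube frac [ 0.003  0.007 -0.   ]
0.08746640150753254
```

View pics/s3.png

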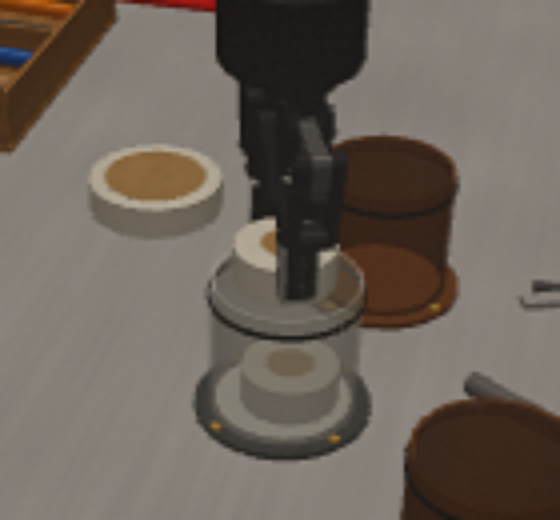

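The roll sits concentric over the clear tube's mouth, with its underside at 87 mm and no contact. I'll go 3 mm lower and let go.

Emit:
{"method": "carry_out", "body": {
  "motion": [
    {"offset": [0.003,0.006,0.015],"angular": [0,0,0],"gripper": 0},
    {"offset": [0.003,0.006,0.015],"angular": [0,0,0],"gripper": 0},
    {"offset": [0.003,0.006,0.015],"angular": [0,0,0],"gripper": 1},
    {"offset": [0.003,0.006,0.015],"angular": [0,0,0],"gripper": 1},
    {"offset": [0.003,0.006,0.015],"angular": [0,0,0],"gripper": 1},
    {"offset": [0.003,0.006,0.015],"angular": [0,0,0],"gripper": 1},
    {"offset": [0.003,0.006,0.015],"angular": [0,0,0],"gripper": 1},
    {"offset": [0.003,0.006,-0.2],"angular": [0,0,0],"gripper": 1},
    {"offset": [0.003,0.006,-0.4],"angular": [0,0,0],"gripper": 1},
    {"offset": [0.003,0.006,-0.4],"angular": [0,0,0],"gripper": 1},
    {"offset": [0.003,0.006,-0.4],"angular": [0,0,0],"gripper": 1}
  ]
}}

```text
time_s: 7.4
tool_pos: [0.5061, 0.0186, 0.1688]
tcp_rot: [3.141, 0.0, -1.114]
wrist_force: [-0.6, -0.6, -0.5]
gripper_width: 0.995
```

```bash
python3 - <<'E'
from h import *
s=arm.state();print(s['time_s'],s['tool_pos'],s['wrist_force'])
a=cap('side')['pixels'];c=cap('wrist')
cv2.imwrite('pics/s4.png',np.hstack([cv2.resize(a[120:240,280:380],(333,400)),c['pixels'][:,120:560]])[...,::-1])
roll(c,(.506,.019),.054);go((.642,.235,.15));go((.642,.235,0))
E
```

```text
7.4 [0.50614183 0.01857224 0.16882985] [-0.64917562 -0.6079852  -0.47747124]
roll 4531 ((0.5067093372344971, 0.019763577729463577), 0.04188595339655876) 0.053954286412588426
to (0.642, 0.235, 0.15) frac [-0.669 -1.091  0.086]
to (0.642, 0.235, 0) frac [-0.668 -1.093  0.836]
```

View pics/s4.png

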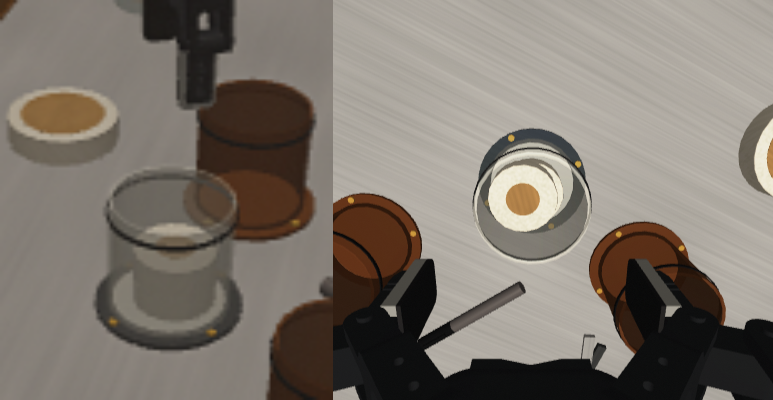

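The first roll lies flat on the bottom one, with its top at 54 mm. Next is roll A.

Emit:
{"method": "carry_out", "body": {
  "motion": [
    {"offset": [-0.334,-0.546,0],"angular": [0,0,0],"gripper": 1},
    {"offset": [-0.334,-0.546,0],"angular": [0,0,0],"gripper": 1},
    {"offset": [-0.334,-0.546,0],"angular": [0,0,0],"gripper": 1}
  ]
}}

```text
time_s: 7.88
tool_pos: [0.5756, 0.1296, 0.1674]
tcp_rot: [3.14, 0.002, -1.11]
wrist_force: [-0.8, -0.2, -0.2]
gripper_width: 1.001
```

Emit:
{"method": "carry_out", "body": {
  "motion": [
    {"offset": [-0.334,-0.546,0.086],"angular": [0,0,0],"gripper": 1},
    {"offset": [-0.334,-0.546,0.086],"angular": [0,0,0],"gripper": 1},
    {"offset": [-0.334,-0.546,0.086],"angular": [0,0,0],"gripper": 1},
    {"offset": [-0.334,-0.546,0.086],"angular": [0,0,0],"gripper": 1}
  ]
}}

```text
time_s: 8.38
tool_pos: [0.6423, 0.2338, 0.1503]
tcp_rot: [3.138, 0.0, -1.114]
wrist_force: [0.5, -0.0, 0.4]
gripper_width: 0.999
```

```bash
python3 - <<'E'
from h import *
s=arm.state();print(s['time_s'],s['tool_pos'],s['tcp_rot'])
c=cap('wrist');roll(c,(.642,.235),.024);go((.642,.235,0))
E
```

```text
8.375 [0.64231802 0.23380944 0.15025569] [ 3.13761422e+00  4.79857381e-05 -1.11363907e+00]
roll 3411 ((0.641732931137085, 0.23614519834518433), 0.028995245695114136) 0.023949660887453927
to (0.642, 0.235, 0) frac [-0.009 -0.003  0.755]
```

Emit:
{"method": "carry_out", "body": {
  "motion": [
    {"offset": [-0.012,-0.003,0.25],"angular": [0,0,0],"gripper": 1},
    {"offset": [-0.012,-0.003,0.5],"angular": [0,0,0],"gripper": 1},
    {"offset": [-0.012,-0.003,0.65],"angular": [0,0,0],"gripper": 1},
    {"offset": [-0.012,-0.003,0.745],"angular": [0,0,0],"gripper": 1},
    {"offset": [-0.012,-0.003,0.745],"angular": [0,0,0],"gripper": 1},
    {"offset": [-0.012,-0.003,0.745],"angular": [0,0,0],"gripper": 0},
    {"offset": [-0.012,-0.003,0.745],"angular": [0,0,0],"gripper": 0},
    {"offset": [-0.012,-0.003,0.745],"angular": [0,0,0],"gripper": 0},
    {"offset": [-0.012,-0.003,0.745],"angular": [0,0,0],"gripper": 0},
    {"offset": [-0.012,-0.003,0.745],"angular": [0,0,0],"gripper": 0},
    {"offset": [-0.012,-0.003,0.745],"angular": [0,0,0],"gripper": 0},
    {"offset": [-0.012,-0.003,0.745],"angular": [0,0,0],"gripper": 0}
  ]
}}

```text
time_s: 9.93
tool_pos: [0.6455, 0.2378, 0.0061]
tcp_rot: [-3.137, -0.001, -1.114]
wrist_force: [-0.3, -1.0, 5.4]
gripper_width: 0.653
```

Emit:
{"method": "carry_out", "body": {
  "motion": [
    {"offset": [0,0,-0.15],"angular": [0,0,0],"gripper": 0},
    {"offset": [0,0,-0.4],"angular": [0,0,0],"gripper": 0},
    {"offset": [0,0,-0.7],"angular": [0,0,0],"gripper": 0},
    {"offset": [0,0,-0.8],"angular": [0,0,0],"gripper": 0},
    {"offset": [0,0,-0.8],"angular": [0,0,0],"gripper": 0},
    {"offset": [0,0,-0.8],"angular": [0,0,0],"gripper": 0}
  ]
}}

```text
time_s: 10.68
tool_pos: [0.6412, 0.2367, 0.1601]
tcp_rot: [3.137, 0.001, -1.114]
wrist_force: [-0.5, -0.2, -0.6]
gripper_width: 0.655
```

```bash
python3 - <<'E'
from h import *
print(held())
E
```

```text
t 10.675 tcp [0.6412 0.2367 0.1601] F [-0.48477239 -0.17103608 -0.55472762] w 0.6548627689386607 roll (0.6377109289169312, 0.2358672320842743) 0.02924855425953865 tilt [-0.01  -0.003  0.178]
roll->tube frac [0.683 1.069 0.005]
0.1538117910063335
```

Emit:
{"method": "carry_out", "body": {
  "motion": [
    {"offset": [0.1,0.16,0],"angular": [0,0,0],"gripper": 0},
    {"offset": [0.2,0.32,0],"angular": [0,0,0],"gripper": 0},
    {"offset": [0.3,0.47,0],"angular": [0,0,0],"gripper": 0},
    {"offset": [0.342,0.535,0],"angular": [0,0,0],"gripper": 0}
  ]
}}

```text
time_s: 11.22
tool_pos: [0.5747, 0.1272, 0.1602]
tcp_rot: [3.137, 0.002, -1.115]
wrist_force: [0.6, 0.7, -1.0]
gripper_width: 0.649
```

Emit:
{"method": "carry_out", "body": {
  "motion": [
    {"offset": [0.1,0.16,0],"angular": [0,0,0],"gripper": 0},
    {"offset": [0.2,0.32,0],"angular": [0,0,0],"gripper": 0},
    {"offset": [0.3,0.47,0],"angular": [0,0,0],"gripper": 0},
    {"offset": [0.342,0.535,0],"angular": [0,0,0],"gripper": 0},
    {"offset": [0.342,0.535,0.2],"angular": [0,0,0],"gripper": 0},
    {"offset": [0.342,0.535,0.3],"angular": [0,0,0],"gripper": 0},
    {"offset": [0.342,0.535,0.3],"angular": [0,0,0],"gripper": 0},
    {"offset": [0.342,0.535,0.3],"angular": [0,0,0],"gripper": 0}
  ]
}}

```text
time_s: 12.22
tool_pos: [0.5124, 0.0204, 0.1037]
tcp_rot: [-3.14, -0.0, -1.114]
wrist_force: [-0.2, -1.2, -0.3]
gripper_width: 0.652
```

```bash
python3 - <<'E'
from h import *
print(held())
E
```

```text
t 12.225 tcp [0.5124 0.0204 0.1037] F [-0.17244883 -1.20566825 -0.28686208] w 0.6522412180878647 roll (0.5086035132408142, 0.0195595882833004) 0.02937248721718788 tilt [-0.005 -0.002  0.121]
roll->tube frac [-0.003  0.013 -0.   ]
0.09749753204785747
```

Emit:
{"method": "carry_out", "body": {
  "motion": [
    {"offset": [-0.003,0.012,0.04],"angular": [0,0,0],"gripper": 0},
    {"offset": [-0.003,0.012,0.07],"angular": [0,0,0],"gripper": 0},
    {"offset": [-0.003,0.012,0.07],"angular": [0,0,0],"gripper": 0},
    {"offset": [-0.003,0.012,0.07],"angular": [0,0,0],"gripper": 0}
  ]
}}

```text
time_s: 12.78
tool_pos: [0.509, 0.0195, 0.0891]
tcp_rot: [-3.142, 0.0, -1.114]
wrist_force: [-0.1, -0.1, -1.0]
gripper_width: 0.653
```

```bash
python3 - <<'E'
from h import *
print(held())
E
```

```text
t 12.775 tcp [0.509  0.0195 0.0891] F [-0.08317738 -0.06766979 -0.96792036] w 0.6527157808479566 roll (0.5054423213005066, 0.018354050815105438) 0.02935049869120121 tilt [-0.006 -0.002  0.107]
roll->tube frac [-0.002 -0.004  0.   ]
0.08289844152924603
```

Roll A is centred to within 1 mm, its underside is at 83 mm and nothing is touching, so I'll release it.

Emit:
{"method": "carry_out", "body": {
  "motion": [
    {"offset": [0,0,0],"angular": [0,0,0],"gripper": 1},
    {"offset": [0,0,0],"angular": [0,0,0],"gripper": 1},
    {"offset": [0,0,0],"angular": [0,0,0],"gripper": 1},
    {"offset": [0,0,0],"angular": [0,0,0],"gripper": 1},
    {"offset": [0,0,0],"angular": [0,0,0],"gripper": 1},
    {"offset": [0,0,-0.2],"angular": [0,0,0],"gripper": 1},
    {"offset": [0,0,-0.5],"angular": [0,0,0],"gripper": 1},
    {"offset": [0,0,-0.5],"angular": [0,0,0],"gripper": 1},
    {"offset": [0,0,-0.5],"angular": [0,0,0],"gripper": 1}
  ]
}}

```text
time_s: 13.95
tool_pos: [0.5089, 0.0195, 0.1892]
tcp_rot: [-3.141, -0.0, -1.114]
wrist_force: [-0.6, 0.2, 0.1]
gripper_width: 0.998
```

```bash
python3 - <<'E'
from h import *
s=arm.state();print(s['time_s'],s['tool_pos'],s['wrist_force'])
c=cap('wrist');a=cap('side')
W=cloud(c);m=(np.hypot(W[...,0]-.506,W[...,1]-.019)<.036)&(W[...,2]>.06)&(W[...,2]<.084)
p=W[m];print(m.sum(),p.mean(0),np.linalg.lstsq(np.c_[p[:,:2]-p[:,:2].mean(0),np.ones(len(p))],p[:,2],rcond=None)[0],cv2.minEnclosingCircle(p[:,:2].astype(np.float32)))
cv2.imwrite('pics/s5.png',np.hstack([cv2.resize(a['pixels'][120:240,280:380],(333,400)),c['pixels'][:,120:560]])[...,::-1])
E
```

```text
13.95 [0.50892878 0.01953625 0.18919924] [-0.57929954  0.18615024  0.08268464]
3881 [0.50757925 0.01890089 0.07744477] [-0.04656835 -0.02090346  0.07744477] ((0.5055698156356812, 0.01798640564084053), 0.029199209064245224)
```

View pics/s5.png

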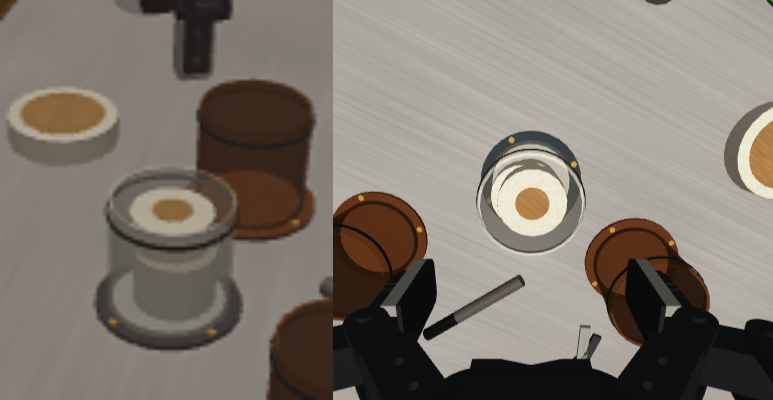

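```bash
python3 - <<'E'
from h import *
c=cap('wrist');W=cloud(c);m=(np.hypot(W[...,0]-.5056,W[...,1]-.018)<.024)&(W[...,2]>.05)&(W[...,2]<.1)
p=W[m];print(np.median(p[:,2]),p[:,2].min(),p[:,2].max())
k=np.linalg.lstsq(np.c_[p[:,:2]-p[:,:2].mean(0),np.ones(len(p))],p[:,2],rcond=None)[0];print(k)
if abs(np.median(p[:,2])-.078)<.0025 and np.hypot(*k[:2])<.03: print('handing in',arm.hand_in())
E
```

```text
0.07800700160153778 0.07590268286370516 0.08042077349805338
[-0.00062482 -0.0005749   0.0780032 ]
the job is handed in; nothing more can be done
handing in None
```

Both small wide rolls are in the clear tube, stacked flat on the roll that was already inside. I handed the job in at about 14 s of robot time. The one from beyond the brown tube (`roll_a` or `roll_b`, which look identical) went in first.

- **Stack height:** the last wrist-camera depth check put the stack top at 78.0 mm, level with the black line, with a tilt under 0.001. The first roll's top had measured 54 mm.
- **Contact:** wrist force stayed below 7 N in every reading, and the gripper was open about 10 cm above the rim at hand-in.
- **Left alone:** I did not touch the narrow roll, the 94 mm roll, the brown and yellow tubes or anything else.
- **One check that disagreed:** an earlier plane fit showed a slope of about 0.05. It probably included points on the roll's side; the fit over the top face alone showed the roll flat.

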